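# Hold open the guard gate of a jar inspection station

## Robot

A 7-joint arm with a two-finger parallel gripper is mounted at the origin on the work surface. World frame = base frame: x ahead of the robot, y to its left, z up, the work surface at z = 0. Lengths are in mm, angles in rad, forces in N, time in s.
With the tool pointing down it reaches from about 350 to 900 mm from the base axis. Payload 8.1 kg.
Tool frame: the origin (TCP) lies between the finger pads; the fingertips stand 14 mm ahead of it and the grasp point (between the pads) lies 5 mm behind it; z points along the fingers, y is the line along which they close (so a half turn about z gives the same grasp; the last joint's range is limited). The gripper opens to 85 mm and grips with 20 to 120 N. Pads are 22 mm wide; open, the fingers measure 114 mm over their backs; the gripper's body (76 mm by 85 mm) begins 54 mm behind the grasp point. The pads swing forward as they close: fully open they stand 13 mm farther back than shut.
Start: joints at [-1.357, 0.434, 0.025, 1.573, -0.012, 1.134, -0.075], TCP at [194.732, 593.903, 245.323] pointing down, gripper open.
Joint ranges: [-2.62, 2.62], [-0.44, 2.09], [-1.27, 1.32], [0.08, 2.57], [-1.32, 4.46], [0.12, 2], [-2.74, 2.74]. Speed limits (rad/s): [2.22, 2.22, 3.01, 3.01, 3.14, 3.14, 3.14].

## Interface

Orientations are given as a rotation vector (axis times angle).
In Python, from station import status, imaging, bot gives the robot as it stands. The module is installed in compiled form; this text tells all that it offers.
- The arm moves only by the tool move_arm, never from a script. Its argument "motion" is text: rows parted by semicolons, each of 7 numbers parted by spaces: the shift along the tool's x, y, z in mm, then the turn, a rotation vector about the tool's x, y, z in degrees, then the finger opening in mm, from 0 to 85.4. A call has 1 to 12 rows; each row is the pose to reach, as a shift and turn from the pose commanded when the call began, along the tool's axes at that moment; what a row does not reach only later rows make up. A row lasts 1/8 s, in which the tool goes at most 62.5 mm and 10.7 degrees, less where a joint would pass 70% of its speed; a pose out of reach is approached as far as the arm can. A call with a gripper value outside its range is refused whole. The fingers move at their own pace and stop on an object; "grip_force" is the grip in N (left out, the last holds). Time passes only in rows, so rows that repeat a pose let the fingers close. It gives the time, the measured TCP pose, the force, the opening and the grip force at its end, in the units of the state.
- status.get_state(): the state, without advancing time (a new reading comes with each control period).
- imaging.read_camera(name): name is "side" or "top"; returns a dict with "pixels" (384x512x3 uint8, red, green, blue), "K" (3x3 intrinsics, pixels), "xyz" and "orientation" of the camera in the world. Camera axes: x right, y down, z forward; pixel columns grow to the right and rows downward; lengths in mm; the calibration is good to about 2 mm. A picture is of the moment at which its call begins. There is no depth.
- bot.sign_off(): hands the job in; it is judged then, once.
Trained networks look in a picture, given as the dict that the camera call returned (one of the last four; its "shot" number tells which), for a name from the list of things; names that differ only in an ending like _2 or _b are one class to them, and where a whole thing is asked for, a point or a joint stands for the part that bears it (a point fixed in the world has none). Each returns a list of dicts, best first, with "conf" (0 to 1); they miss things now and then, are a little off and sometimes report something else, mostly with a low value. They report only what shows in the picture. A call takes as long as a camera call. They do not tell look-alikes from the thing itself.
- imaging.spot_in(picture, query): "location" ([x, y, z] in mm, in world coordinates, good to about 4 mm: the middle of the surface that is visible of it).
- imaging.outline_of(picture, query): "mask" (384x512 bool, what is visible of it).
The state is a dict: "t": time; "qpos": joint angles; "dq": joint speeds; "joint_torque": joint torques, N m; "eef_pos": TCP position; "eef_rot": TCP orientation; "force": force on the tool from outside, world axes, zero at the start; "moment": the same for the moment, N m; "width": finger opening in mm; "grip_force": force on a finger pad.
Only numpy, scipy, OpenCV 4.12 (cv2) and the standard library are available. Lean on these libraries where they do the work, as an engineer would, in place of code of your own. Each camera call takes 0.05 s, during which the arm holds its last target. There are 200 camera calls.

## Task

A colleague needs to reach the jar inside the guarded camera station. Squeeze the red main catch and let it go, so that the gate springs ajar onto its safety catch; then squeeze the yellow safety grip on the gate and, keeping it squeezed, swing the gate outwards past its half-open notch until it is wide open, at least 70 degrees. The gate closes by itself, so the program finishes while still squeezing the yellow grip and holding the gate wide and still; leave the jars and the loose camera where they are.

Things in the scene. Friction and masses are not known exactly. Their poses are not given: they have to be found in the camera images.
- station: Open-topped guard of aluminium profile and clear panels, 310 deep x 365 wide x 200 mm high, fixed, placed and yawed anew each time. Origin: table level, in the middle plane of the shut gate; +x into the guard, -x out to the robot, +y to the hinge, z up. Latch jamb: y -120 to -200 mm. Inside, all under 170 mm high: a pedestal (top at 100 mm) with a jar, a camera, a backlight
- gate_angle (a joint): gate angle, rad: 0 shut, growing as its free end swings outwards (to station -x, clockwise from above), stop 1.5. Under 0.01 latched; main catch squeezed, a spring buffer pushes it to about 0.07, where the safety bolt stops it. Notch: a sprung plunger parks it at 0.65 to 0.75 and resists up to 0.93; 12 to 16 N at the yellow grip takes it past. Let go when wide, it falls back to about 0.88
- gate_hinge (a point): point on the gate's vertical hinge axis, 200 mm above the table, at station x 0, y 130 mm; turns with the gate (-y along the gate to its free end, +x its inner side). Gate 240 mm long, 20 mm thick, from 20 to 200 mm above the table, 0.5 to 1 kg; a damped spring hinge always pulls it shut (0.25 N m shut, 0.4 N m wide)
- main_squeeze (a joint): how far the red moving tab is squeezed, m: 0 released (sprung), 0.016 stop. Its bolt frees the gate from about 0.009 on. It needs 5 N at the start and 11 N at the stop, and a few N of bolt friction
- main_fixed_tab (a point): centre of the working height of the red fixed tab on the latch jamb, 240 mm above the table. Tab 8 mm thick along the station's y, 24 mm wide along x, rising from 200 to 260 mm above the table; this point is at station x -8.5, y -188 mm
- main_moving_tab (a point): the same point of the red moving tab (same size), which carries the main bolt; 38 mm from the fixed tab towards the hinge side when released. Squeezing pushes it 16 mm towards the fixed tab: 46 mm over both tabs released, 30 mm squeezed. The fixed tab does not give: grip 11 mm from its centre line towards the moving tab, fingers closing along the station's y
- safety_squeeze (a joint): how far the yellow moving tab is squeezed, m: 0 released (sprung), 0.016 stop. Its bolt clears the keeper from about 0.010 on. Same spring as the main catch
- gate: the gate: aluminium frame with a clear panel and, on its top rail, the yellow safety grip; origin on the hinge axis at table level, axes as the station's when shut, -y along the gate to its free end
- safety_catch: the yellow moving tab with its bolt, part of the gate; origin under the tab, on the gate's top rail, 160 mm from the hinge axis when released
- safety_fixed_tab (a point): centre of the working height of the yellow fixed tab that stands on the gate's top rail, 122 mm from the hinge axis; 240 mm above the table. Tab 8 mm thick along the gate, 24 mm across, rising from 200 to 260 mm above the table; it swings with the gate
- safety_moving_tab (a point): the same point of the yellow moving tab (same size), which carries the safety bolt; released, 160 mm from the hinge axis, 38 mm from the fixed tab towards the free end. Squeezing pushes it 16 mm towards the fixed tab: 46 mm over both released, 30 mm squeezed. Grip 11 mm from the fixed tab's centre line towards it, fingers closing along the gate; turn with the gate
- jar_inside: frosted glass jar, 66 mm in diameter, 45 mm high, on the pedestal inside the guard (origin at its underside, 100 mm above the table)
- jar_left: the same kind of jar, standing on the table in front of the hinge side; origin at its underside
- jar_right: the same kind of jar, standing on the table beside the latch jamb; origin at its underside
- spare_camera: black camera with its lens lying on the table in front of the latch jamb, outside the gate's sweep; 117 mm long, 62 mm high, 0.75 kg; origin at its underside
There are look-alikes about, which are no part of the job. Several things look just like the spare_camera: the one meant starts nearest to the robot's base.

How it is judged:
By the outcome, as a careful person would: the job done as asked, in the order asked, and still so for the second after the job is handed in, while the arm keeps its last pose, push and grip.
It also fails if it takes over 48 s, if anything falls off the work surface, if the arm or the gripper's body presses on something with over 40 N, if the wrist force passes 120 N, or if a joint passes its speed limit or range.

## Working session

There is one attempt and no reset: what is moved stays moved. The work goes in short steps, Python scripts to look and compute and a tool call to move; the robot and the scene stay as the last step left them, time stands still between calls to the robot, and variables do not carry over. Pictures are saved under pics/ and viewed, at most 10 in all, crops included, and the job is handed in when it is done.

Besides the shell and the picture viewer there is one more tool, called after "Call:" by a JSON object that holds its "method" and its "body". move_arm: Moves the arm, as the interface text tells. Its arguments: {"type":"object","properties":{"motion":{"type":"string"},"grip_force":{"type":"number"}},"required":["motion"]}

```bash
mkdir -p pics
python3 - <<'E'
from station import status, imaging, bot
import cv2
s=status.get_state();print({k:s[k] for k in('t','eef_pos','eef_rot','force','width','qpos')})
for c in('top','side'):
    p=imaging.read_camera(c);cv2.imwrite(f'pics/{c}1.png',p['pixels'][:,:,::-1])
    print(c,p['K'],p['xyz'],p['orientation'])
    for q in('main_fixed_tab','main_moving_tab','safety_fixed_tab','safety_moving_tab','gate_hinge','jar_left','jar_right','jar_inside','spare_camera','station','gate'):
        print(q,[(d['location'],round(d['conf'],2)) for d in imaging.spot_in(p,q)])
E
```

```text
{'t': 0.0, 'eef_pos': array([194.62003814, 593.4290261 , 244.53606753]), 'eef_rot': array([-4.95619306e-01, -3.10216723e+00,  2.41234808e-03]), 'force': array([-0.16303391, -0.19343729, -0.09411531]), 'width': 85.77426819782507, 'qpos': array([-1.35658689,  0.43520849,  0.02496946,  1.5740941 , -0.0115751 ,
        1.13397254, -0.07508774])}
top [[379.05965231   0.         254.93218882]
 [  0.         379.05965231 196.63337115]
 [  0.           0.           1.        ]] [ 323.68458008  -12.63596316 1368.68757753] [-2.1090029   2.10545063 -0.22345333]
main_fixed_tab [([751.0, -60.0, 68.7], 0.95)]
main_moving_tab []
safety_fixed_tab [([534.8, -283.4, 27.2], 0.73), ([623.4, 30.3, 195.7], 0.6), ([751.3, -57.1, 66.8], 0.27)]
safety_moving_tab [([609.6, -59.7, 214.2], 0.56), ([623.0, 30.3, 194.7], 0.54)]
gate_hinge [([626.9, 30.4, 193.6], 0.72)]
jar_left [([569.9, 256.6, 29.6], 0.51), ([751.8, -57.8, 65.7], 0.42)]
jar_right [([534.5, -281.7, 28.4], 0.79), ([760.2, -40.4, 128.1], 0.58)]
jar_inside [([763.8, -38.1, 128.5], 0.83)]
spare_camera [([436.0, 331.7, 58.7], 0.96), ([405.9, -162.1, 5
[... 359 characters left out ...]
01]
main_fixed_tab [([732.1, -151.9, 121.3], 0.61), ([617.6, -0.9, 144.0], 0.59)]
main_moving_tab [([574.1, -157.0, 218.7], 0.65), ([732.3, -153.0, 120.7], 0.18)]
safety_fixed_tab [([616.5, -3.9, 139.8], 0.93), ([392.9, -191.9, 56.9], 0.4)]
safety_moving_tab [([609.9, -44.1, 230.9], 0.46)]
gate_hinge [([619.7, 2.0, 136.6], 0.75)]
jar_left [([564.6, 241.7, 31.8], 0.51)]
jar_right [([525.6, -295.8, 28.9], 0.85), ([617.9, -2.5, 139.6], 0.67), ([392.7, -190.3, 58.1], 0.61)]
jar_inside [([749.2, -45.8, 129.2], 0.61)]
spare_camera [([673.2, -415.2, 50.6], 0.84), ([392.1, -191.5, 57.6], 0.81), ([435.4, 312.3, 42.9], 0.68)]
station [([731.5, -159.4, 121.5], 0.67)]
gate [([618.7, -4.3, 140.5], 0.76)]
```

Run:
```python
import cv2
a=cv2.imread('pics/top1.png');cv2.imwrite('pics/top1c.png',cv2.resize(a[60:260,120:400],None,fx=2.8,fy=2.8,interpolation=3))
a=cv2.imread('pics/side1.png');cv2.imwrite('pics/side1b.png',cv2.resize(a,(800,600),interpolation=3))
```

```text
(no output)
```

View pics/top1.png

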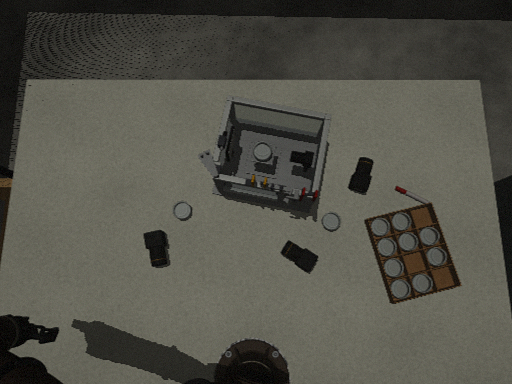

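View pics/side1b.png

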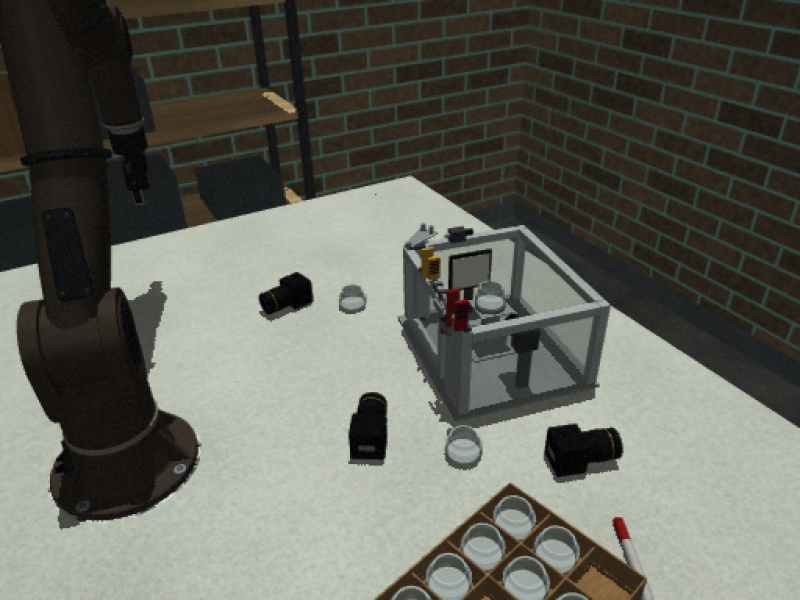

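The top view shows the station near (270,150), with red tabs at about (303-316,194) and yellow tabs at about (253-266,182). The camera look-alikes are at (156,248), (300,256) and (361,175). The one meant is (300,256), nearest to the base, and I won't touch it. Next I'll enlarge the catches and measure the tabs by colour.

```bash
cat > h.py <<'E'
import numpy as np,cv2
from scipy.spatial.transform import Rotation as R
def ray(p,uv):
    d=np.linalg.inv(p['K'])@np.array([uv[0],uv[1],1.]);return R.from_rotvec(p['orientation']).as_matrix()@d
def at_z(p,uv,z):
    d=ray(p,uv);o=np.array(p['xyz']);return o+d*(z-o[2])/d[2]
def proj(p,X):
    c=R.from_rotvec(p['orientation']).as_matrix().T@(np.atleast_2d(X)-p['xyz']).T
    k=p['K']@c;return (k[:2]/k[2]).T
def blobs(p,col):
    h=cv2.cvtColor(p['pixels'],cv2.COLOR_RGB2HSV);
    H,S,V=[h[:,:,i].astype(int) for i in range(3)]
    m=((H<8)|(H>172))&(S>150)&(V>60) if col=='red' else (H>14)&(H<32)&(S>150)&(V>80)
    n,l,st,c=cv2.connectedComponentsWithStats(m.astype(np.uint8))
    return [(st[i].tolist(),c[i].round(1).tolist()) for i in range(1,n) if st[i][4]>3]
E
python3 - <<'E'
from station import imaging
from h import *
for c in('top','side'):
    p=imaging.read_camera(c)
    for col in('red','yellow'):
        for b in blobs(p,col): print(c,col,b,at_z(p,b[1],260 if c=='top' else 235).round(1))
E
```

```text
top red ([396, 187, 10, 6, 28], [400.8, 189.2]) [ 588.1 -447.3  260. ]
top red ([302, 188, 3, 7, 14], [303.1, 191.3]) [ 581.3 -153.9  260. ]
top red ([315, 190, 3, 7, 13], [315.8, 193.2]) [ 575.5 -191.8  260. ]
top yellow ([251, 175, 4, 7, 15], [252.5, 178.1]) [622.   -1.9 260. ]
top yellow ([263, 177, 4, 7, 15], [264.8, 180.4]) [614.9 -39.  260. ]
top yellow ([406, 263, 2, 5, 5], [406.6, 265.0]) [ 364.  -446.1  260. ]
side red ([286, 184, 8, 3, 16], [289.9, 185.4]) [ 604.6 -123.3  235. ]
side red ([291, 191, 9, 4, 19], [294.7, 192.4]) [ 596.1 -160.8  235. ]
side red ([393, 331, 10, 15, 83], [397.1, 337.9]) [ 489.5 -651.5  235. ]
side yellow ([270, 158, 7, 4, 18], [273.1, 159.6]) [642.7  32.9 235. ]
side yellow ([273, 163, 8, 4, 20], [276.6, 164.8]) [634.7  -1.5 235. ]
```

View pics/top1c.png

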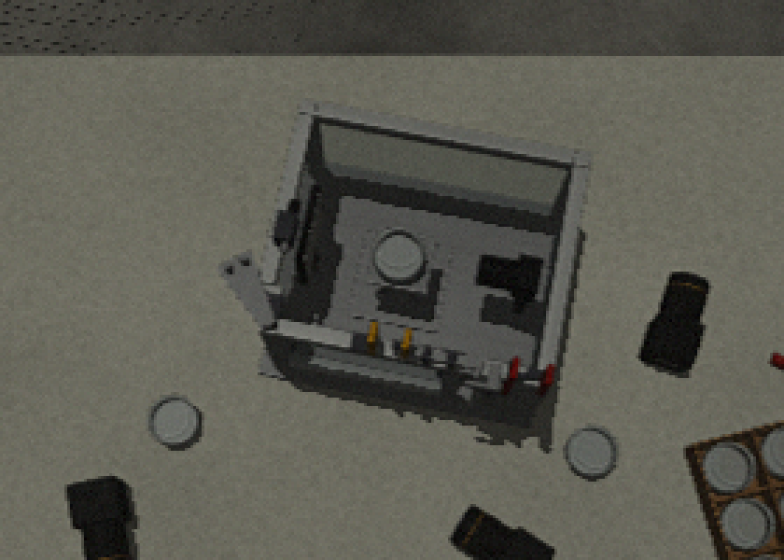

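The crop shows red tabs at crop (513,375) and (546,378), and yellow tabs at (373,336) and (406,341). The guard's rear top corners are at (313,107) and (588,160). I'll fit the station pose by projecting the tab boxes into both cameras.

```bash
cat > fit.py <<'E'
from h import *
from scipy.optimize import minimize
def soft(p,col):
    a=p['pixels'].astype(float);r,g,b=a[...,0],a[...,1],a[...,2]
    v=(r-np.maximum(g,b)) if col=='red' else (np.minimum(r,g)-b)-np.maximum(0,(r-g)-70)
    return np.clip((v/(r+20)-.2)/.4,0,1)
def box(cx,cy):
    return np.array([[cx+i,cy+j,k] for i in(-12,12) for j in(-4,4) for k in(203,260)])
def render(p,boxes,roi,s=8):
    u0,v0,w,h=roi;im=np.zeros((h*s,w*s),np.uint8)
    for B in boxes:
        q=((proj(p,B)-[u0-.5,v0-.5])*s).astype(np.int32);cv2.fillConvexPoly(im,cv2.convexHull(q),255)
    return cv2.resize(im,(w,h),interpolation=cv2.INTER_AREA)/255.
def T(x,y,a,P):
    c,s=np.cos(a),np.sin(a);P=P.copy();X,Y=P[:,0].copy(),P[:,1].copy();P[:,0]=x+c*X-s*Y;P[:,1]=y+s*X+c*Y;return P
ROI={'top':(235,160,100,50),'side':(255,140,60,80)}
def cost(v,pics):
    x,y,a,yx=v[:4];a=np.radians(a);e=0
    for i,(n,p) in enumerate(pics.items()):
        pp=dict(p);K=p['K'].copy();pp['K']=K
        u0,v0,w,h=ROI[n]
        for col,bs in(('red',[box(-8.5,-188),box(-8.5,-150)]),('yellow',[box(yx,8),box(yx,-30)])):
            m=p['s'+col][v0:v0+h,u0:u0+w]
            r=render(pp,[T(x,y,a,B) for B in bs],ROI[n]);e+=((cv2.GaussianBlur(m,(0,0),1)-cv2.GaussianBlur(r,(0,0),1))**2).sum()
    return e
E
python3 - <<'E'
from station import imaging
from fit import *
pics={}
for n in('top','side'):
    p=imaging.read_camera(n);pics[n]=p
    for c in('red','yellow'):p['s'+c]=soft(p,c);u,v,w,h=ROI[n];print(n,c,p['s'+c][v:v+h,u:u+w].sum())
import pickle;pickle.dump(pics,open('pics.pkl','wb'))
for sel in(['top','side'],['top'],['side']):
    P={k:pics[k] for k in sel};best=None
    for a0 in(-14,-10):
      for yx0 in(-8,0):
        s=np.array([[620,-10,a0,yx0]]+[[620+d[0],-10+d[1],a0+d[2],yx0+d[3]] for d in np.diag([10,10,4,6])],float)
        r=minimize(cost,s[0],args=(P,),method='Nelder-Mead',options=dict(initial_simplex=s,xatol=.1,fatol=1e-3,maxiter=400))
        if best is None or r.fun<best.fun:best=r
    print(sel,best.x.round(1),best.fun, cost([0,0,0,0],P))
p=pics['top']
A,B=[at_z(p,np.array(c)/2.8+[119.8,59.8],200) for c in((313,107),(588,160))];print('rear',A,B,np.degrees(np.arctan2(*(A-B)[:2])))
E
```

```text
top red 48.946113479103445
top yellow 28.875080358934188
side red 232.76967703816382
side yellow 96.5680300581084
['top', 'side'] [627.2 -11.4 -14.1  -6.8] 155.026246619347 224.36649840110195
['top'] [619.6 -10.1 -10.1   4.9] 31.724228684612264 29.318504839755228
['side'] [629.5  -9.2 -14.4  -8.6] 118.12470962019209 195.04799356134671
rear [915.17066181  69.60990827 200.        ] [ 847.54142881 -256.00921656  200.        ] 11.73319304721928
```

Run:
```python
import pickle
from fit import *
pics=pickle.load(open('pics.pkl','rb'));out=[]
for n in('top','side'):
    p=pics[n];u,v,w,h=ROI[n];s=6 if n=='top' else 6
    im=cv2.resize(p['pixels'][v:v+h,u:u+w,::-1],None,fx=s,fy=s,interpolation=0)
    im=cv2.convertScaleAbs(im,alpha=1.5)
    o=im.copy()
    for yx,cy in((-8.5,-188),(-8.5,-150),(0,8),(0,-30)):
        q=(proj(p,T(620.5,-9,np.radians(-11.7),box(yx,cy)))-[u-.5,v-.5])*s
        cv2.polylines(o,[cv2.convexHull(q.astype(np.int32))],True,(255,255,0))
    out.append(o)
a,b=out
c=np.zeros((490,a.shape[1]+5+b.shape[1],3),np.uint8)[:, :];c[:a.shape[0],:a.shape[1]]=a;c[:b.shape[0],a.shape[1]+5:]=b[:490]
c=c[:, :]
c=cv2.resize(c,(800,int(490*800/c.shape[1])));cv2.imwrite('pics/ov.png',c)
```

```text
(no output)
```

View pics/ov.png

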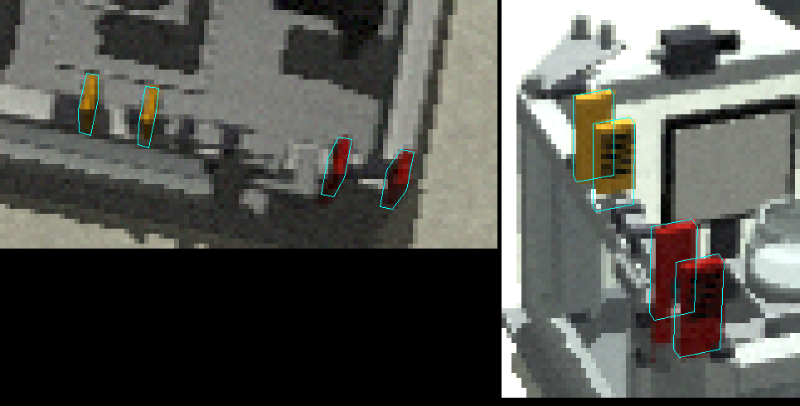

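The overlay matches both views: station at (620.5, -9), yaw -11.7°, yellow tabs at station x = 0. Next is a transit to above the red grip.

```bash
cat > go.py <<'E'
from h import *
from station import status
X,Y,A=620.5,-9.0,np.radians(-11.7)
Rz=lambda a:np.array([[np.cos(a),-np.sin(a)],[np.sin(a),np.cos(a)]])
def main_pt(z,dy=0,dx=0): p=np.array([X,Y])+Rz(A)@[-8.5+dx,-177+dy];return np.r_[p,z],np.pi/2+A
def safe_pt(z,th,r=133,dx=0):
    h=np.array([X,Y])+Rz(A)@[0,130];p=h+Rz(A-th)@[dx,-r];return np.r_[p,z],np.pi/2+A-th
def tool(yaw): y=np.array([np.cos(yaw),np.sin(yaw),0]);z=np.array([0,0,-1.]);return np.c_[np.cross(y,z),y,z]
def rel(tgts,s=None):
    s=s or status.get_state();R0=R.from_rotvec(s['eef_rot']).as_matrix()
    for P,yaw in tgts:
        print(np.r_[R0.T@(P-s['eef_pos']),np.degrees(R.from_matrix(R0.T@tool(yaw)).as_rotvec())].round(1))
def show():
    s=status.get_state();M=R.from_rotvec(s['eef_rot']).as_matrix()
    print(round(s['t'],2),s['eef_pos'].round(1),'yaw',np.degrees(np.arctan2(M[1,1],M[0,1])).round(1),'F',s['force'].round(1),'M',s['moment'].round(2),'w',round(s['width'],1),'g',round(s['grip_force'],1),s['qpos'].round(2));return s
E
python3 -c "
from go import *
show();print(main_pt(330),safe_pt(235,.07),safe_pt(235,1.3));rel([main_pt(330)])"
```

```text
1.4 [194.7 593.9 245.3] yaw 71.8 F [-0.5 -0.3  0.9] M [ 0.02  0.   -0.01] w 85.8 g 0.0 [-1.36  0.43  0.03  1.57 -0.01  1.13 -0.08]
(array([ 576.28325483, -180.59874547,  330.        ]), np.float64(1.36659280431156)) (array([610.84856838,  -9.73231068, 235.        ]), np.float64(1.29659280431156)) (array([514.15714044, 109.44866705, 235.        ]), np.float64(0.06659280431156))
[-603.9 -617.   -84.7    0.     0.    -6.5]
```

Call:
{"method": "move_arm", "body": {"motion": "-20 -20 -40 0 0 0 85; -50 -51 -80 0 0 0 85; -100 -102 -85 0 0 0 85; -150 -153 -85 0 0 0 85; -200 -204 -85 0 0 -2 85; -250 -255 -85 0 0 -3 85; -300 -306 -85 0 0 -4 85; -350 -357 -85 0 0 -5 85; -400 -408 -85 0 0 -6 85; -450 -459 -85 0 0 -6.5 85; -500 -510 -85 0 0 -6.5 85; -550 -560 -85 0 0 -6.5 85"}}

```text
t: 2.9
eef_pos: [503.9, -32.0, 330.7]
eef_rot: [0.318, 3.124, 0.001]
force: [1.3, 0.9, 0.3]
width: 84.7
grip_force: 0.0
```

```bash
python3 -c "
from go import *
show();rel([main_pt(330),main_pt(270),main_pt(235)])"
```

```text
2.9 [503.9 -32.  330.7] yaw 78.4 F [1.3 0.9 0.3] M [-0.   -0.1   0.03] w 84.7 g 0.0 [-0.49  0.17  0.53  1.76 -0.09  1.24  1.44]
[-1.008e+02 -1.309e+02  7.000e-01  0.000e+00  1.000e-01  1.000e-01]
[-1.008e+02 -1.310e+02  6.070e+01  0.000e+00  1.000e-01  1.000e-01]
[-1.007e+02 -1.310e+02  9.570e+01  0.000e+00  1.000e-01  1.000e-01]
```

Call:
{"method": "move_arm", "body": {"motion": "-33 -44 0 0 0 0 85; -67 -87 0 0 0 0 85; -101 -131 0 0 0 0 85; -101 -131 0 0 0 0 85; -101 -131 20 0 0 0 85; -101 -131 40 0 0 0 85; -101 -131 40 0 0 0 85"}}

```text
t: 3.78
eef_pos: [574.9, -177.5, 289.1]
eef_rot: [-0.317, -3.123, -0.002]
force: [-0.7, 0.1, 0.2]
width: 84.9
grip_force: 0.0
```

Run:
```python
from go import *
from station import imaging
show();rel([main_pt(235)])
o=[]
for n,(u,v,w,h) in(('top',(270,160,80,60)),('side',(240,120,80,100))):
    p=imaging.read_camera(n);o.append(cv2.resize(p['pixels'][v:v+h,u:u+w,::-1],(int(500*w/h) if n=='side' else 400,500 if n=='side' else 300)))
a=np.zeros((500,800,3),np.uint8);a[:300,:400]=o[0];a[:,400:]=o[1];cv2.imwrite('pics/m1.png',cv2.convertScaleAbs(a,alpha=1.5))
```

```text
3.77 [ 574.9 -177.5  289.1] yaw 78.4 F [-0.7  0.1  0.2] M [ 0.    0.01 -0.04] w 84.9 g 0.0 [-0.2   0.4   0.6   1.6  -0.23  1.22  1.81]
[-2.1 -2.8 54.1  0.  -0.2  0.1]
```

View pics/m1.png

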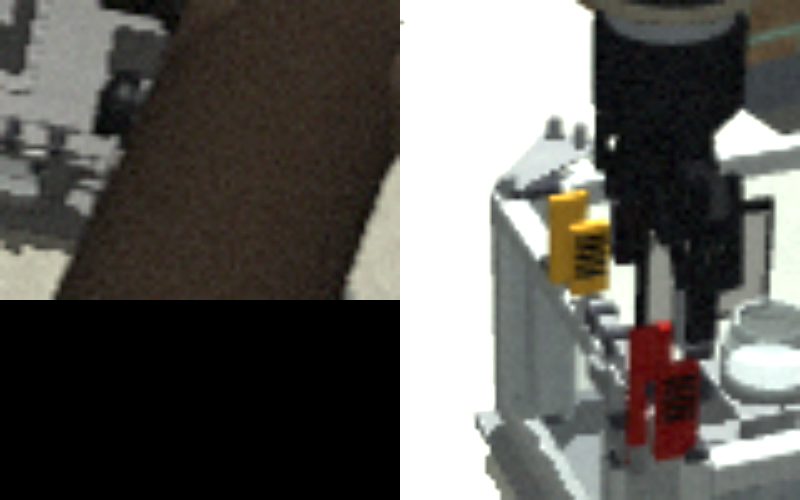

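The fingers straddle the red tabs from above (side crop, red at (650,390)). I'll lower and check.

Call:
{"method": "move_arm", "body": {"motion": "0 0 18 0 0 0 85; 0 0 36 0 0 0 85; 0 0 55 0 0 0 85; 0 0 55 0 0 0 85; 0 0 55 0 0 0 85"}}

```text
t: 4.5
eef_pos: [576.3, -179.1, 236.7]
eef_rot: [0.319, 3.124, -0.0]
force: [0.1, 0.1, 0.0]
width: 84.7
grip_force: 0.0
```

```bash
python3 -c "
from go import *
show();rel([main_pt(235)])"
```

```text
4.5 [ 576.3 -179.1  236.7] yaw 78.4 F [0.1 0.1 0. ] M [-0.01 -0.07 -0.01] w 84.7 g 0.0 [-0.19  0.44  0.58  1.68 -0.26  1.1   1.83]
[-0.3 -1.4  1.7  0.   0.1  0.1]
```

Call:
{"method": "move_arm", "body": {"motion": "0 -1 1 0 0 0 50; 0 -1 1 0 0 0 44; 0 -1 1 0 0 0 40; 0 -1 1 0 0 0 36; 0 -1 1 0 0 0 36", "grip_force": 30}}

```text
t: 5.12
eef_pos: [576.3, -179.9, 235.6]
eef_rot: [0.318, 3.123, 0.001]
force: [-0.0, 0.8, 7.9]
width: 36.4
grip_force: 7.6
```

```bash
python3 -c "
from go import *
show();rel([main_pt(235)])"
```

```text
5.12 [ 576.3 -179.9  235.6] yaw 78.4 F [-0.   0.8  7.9] M [0.34 0.16 0.03] w 36.4 g 7.6 [-0.18  0.44  0.58  1.68 -0.27  1.1   1.84]
[-0.2 -0.7  0.6  0.   0.1  0.1]
```

Call:
{"method": "move_arm", "body": {"motion": "0 0 0 0 0 0 33; 0 0 0 0 0 0 31; 0 0 0 0 0 0 31; 0 0 0 0 0 0 31; 0 0 0 0 0 0 31"}}

```text
t: 5.75
eef_pos: [575.8, -182.3, 236.1]
eef_rot: [0.321, 3.122, -0.003]
force: [-2.3, -4.5, 8.7]
width: 31.0
grip_force: 12.5
```

Run:
```python
from go import *
from station import imaging
show()
p=imaging.read_camera('side');u,v,w,h=240,120,80,100
cv2.imwrite('pics/m2.png',cv2.resize(cv2.convertScaleAbs(p['pixels'][v:v+h,u:u+w,::-1],alpha=1.5),(440,550)))
```

```text
5.75 [ 575.8 -182.3  236.1] yaw 78.3 F [-2.3 -4.5  8.7] M [-0.72  0.47  0.12] w 31.0 g 12.5 [-0.18  0.44  0.58  1.68 -0.26  1.1   1.84]
```

View pics/m2.png

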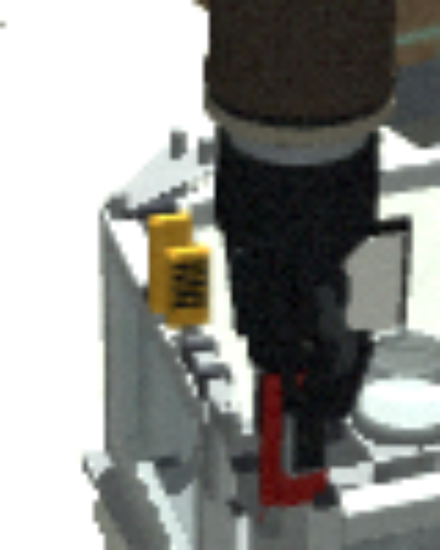

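The red tabs are squeezed to 31 mm (side crop at (290,450)). I'll let the gate spring, then release and rise.

Call:
{"method": "move_arm", "body": {"motion": "0 0 0 0 0 0 31; 0 0 0 0 0 0 31; 0 0 0 0 0 0 31; 0 0 0 0 0 0 60; 0 0 0 0 0 0 85; 0 0 0 0 0 0 85; 0 0 -30 0 0 0 85; 0 0 -60 0 0 0 85; 0 0 -85 0 0 0 85; 0 0 -85 0 0 0 85"}}

```text
t: 7.05
eef_pos: [576.2, -180.9, 321.3]
eef_rot: [0.32, 3.122, -0.001]
force: [-0.3, 0.9, -0.3]
width: 84.9
grip_force: 0.0
```

Run:
```python
from go import *
from fit import soft,box,ROI
from station import imaging
show();rel([safe_pt(320,.07),safe_pt(235,.07)])
p=imaging.read_camera('side');u,v,w,h=240,130,80,100;s=5
im=cv2.resize(cv2.convertScaleAbs(p['pixels'][v:v+h,u:u+w,::-1],alpha=1.5),None,fx=s,fy=s)
for th,c in((0,(255,0,0)),(.07,(0,255,0))):
  for r in(122,160):
    C,_=safe_pt(0,th,r);B=box(0,0);B[:,:2]=(Rz(A-th)@B[:,:2].T).T+C[:2]
    cv2.polylines(im,[cv2.convexHull(((proj(p,B)-[u-.5,v-.5])*s).astype(np.int32))],True,c)
for cy in(-188,-150):
    B=box(-8.5,cy);B[:,:2]=(Rz(A)@B[:,:2].T).T+[X,Y]
    cv2.polylines(im,[cv2.convexHull(((proj(p,B)-[u-.5,v-.5])*s).astype(np.int32))],True,(255,255,0))
cv2.imwrite('pics/m3.png',im)
```

```text
7.05 [ 576.2 -180.9  321.3] yaw 78.3 F [-0.3  0.9 -0.3] M [-0.03 -0.02  0.  ] w 84.9 g 0.0 [-0.21  0.38  0.61  1.55 -0.22  1.28  1.8 ]
[  0.8 174.7   1.3  -0.    0.2   4. ]
[  1.1 174.7  86.3  -0.    0.2   4. ]
```

View pics/m3.png

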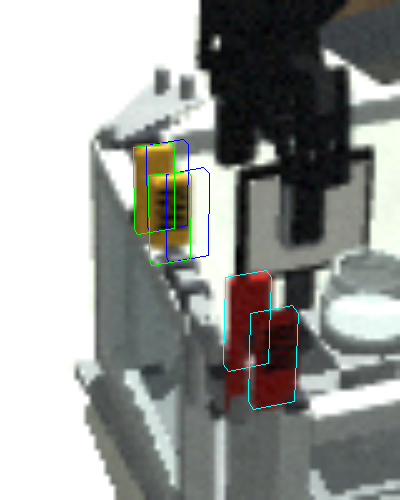

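The gate now stands ajar: the yellow tabs match the green 0.07 rad outline and red is released. On to the yellow grip.

Call:
{"method": "move_arm", "body": {"motion": "0 45 0 0 0 1 85; 0 90 0 0 0 2 85; 0.5 135 0 0 0 4 85; 1 175 1 0 0 4 85; 1 175 1 0 0 4 85; 1 175 25 0 0 4 85; 1 175 50 0 0 4 85; 1 175 75 0 0 4 85; 1 175 86 0 0 4 85; 1 175 86 0 0 4 85; 1 175 86 0 0 4 85"}}

```text
t: 8.48
eef_pos: [610.3, -8.8, 234.2]
eef_rot: [0.428, 3.111, 0.0]
force: [-0.5, -0.8, 0.1]
width: 84.9
grip_force: 0.0
```

```bash
python3 -c "
from go import *
show();rel([safe_pt(235,.07)])"
```

```text
8.47 [610.3  -8.8 234.2] yaw 74.3 F [-0.5 -0.8  0.1] M [ 0.02 -0.04  0.01] w 84.9 g 0.0 [-0.45  0.45  0.55  1.66 -0.26  1.1   1.47]
[-0.8 -0.7 -0.8  0.   0.1  0. ]
```

Call:
{"method": "move_arm", "body": {"motion": "-1 -1 -1 0 0 0 50; -1 -1 -1 0 0 0 42; -1 -1 -1 0 0 0 36; -1 -1 -1 0 0 0 32; -1 -1 -1 0 0 0 28; -1 -1 -1 0 0 0 28; -1 -1 -1 0 0 0 28; -1 -1 -1 0 0 0 28", "grip_force": 50}}

```text
t: 9.48
eef_pos: [610.7, -11.7, 235.5]
eef_rot: [0.431, 3.11, -0.003]
force: [-3.4, -3.7, 5.6]
width: 29.0
grip_force: 40.6
```

```bash
python3 -c "
from go import *
s=show();rel([safe_pt(235,t) for t in np.arange(.07,.80,.06)])"
```

```text
9.47 [610.7 -11.7 235.5] yaw 74.2 F [-3.4 -3.7  5.6] M [-1.5   0.73 -0.4 ] w 29.0 g 40.6 [-0.45  0.45  0.56  1.66 -0.26  1.11  1.47]
[ 0.4  1.9  0.5 -0.1  0.1 -0.1]
[ 8.4  2.1  0.5 -0.1  0.1  3.4]
[16.3  2.9  0.5 -0.1  0.1  6.8]
[24.2  4.   0.5 -0.1  0.1 10.2]
[32.   5.7  0.5 -0.1  0.1 13.7]
[39.7  7.8  0.5 -0.1  0.1 17.1]
[47.3 10.4  0.5 -0.1  0.1 20.6]
[54.7 13.4  0.4 -0.1  0.1 24. ]
[61.8 16.9  0.4 -0.1  0.1 27.4]
[68.8 20.8  0.4 -0.1  0.1 30.9]
[75.5 25.1  0.4 -0.   0.1 34.3]
[82.  29.8  0.4 -0.   0.1 37.8]
[88.1 34.8  0.3 -0.   0.1 41.2]
```

Call:
{"method": "move_arm", "body": {"motion": "4 0 0 0 0 1.7 28; 8 0.2 0 0 0 3.5 28; 16 1 0 0 0 6.9 28; 24 2.1 0 0 0 10.3 28; 31.6 3.8 0 0 0 13.8 28; 39.3 5.9 0 0 0 17.2 28; 47 8.5 0 0 0 20.7 28; 47 8.5 0 0 0 20.7 28"}}

```text
t: 10.48
eef_pos: [568.1, 9.5, 235.5]
eef_rot: [0.983, 2.981, -0.002]
force: [1.6, -5.7, 5.4]
width: 28.6
grip_force: 41.9
```

```bash
cat >> go.py <<'E'
def ang(s):
    h=safe_pt(0,0,0)[0][:2];d=s['eef_pos'][:2]-h;print('r',np.hypot(*d).round(1),'th',((A-np.pi/2-np.arctan2(d[1],d[0]))%(2*np.pi)).round(3));
    M=R.from_rotvec(s['eef_rot']).as_matrix();print('tool frame F',(M.T@s['force']).round(1),'yaw th',(np.pi/2+A-np.arctan2(M[1,1],M[0,1])).round(3))
def arc(ts,t0,r=133):
    # rows relative to a commanded start at angle t0
    P0,y0=safe_pt(0,t0,r);M=tool(y0)
    for t in ts:
        P,y=safe_pt(0,t,r);print(round(t,2),(M.T@(P-P0)).round(1)[:2],round(np.degrees(t-t0),1))
E
python3 -c "
from go import *
ang(show());arc(np.arange(.49,1.1,.06),.43)"
```

```text
10.47 [568.1   9.5 235.5] yaw 53.5 F [ 1.6 -5.7  5.4] M [-2.    0.25 -0.38] w 28.6 g 41.9 [-0.59  0.39  0.65  1.77 -0.27  1.07  1.09]
r 134.3 th 0.422
tool frame F [-4.7 -3.6 -5.4] yaw th 0.433
0.49 [8.  0.2] 3.4
0.55 [15.9  1. ] 6.9
0.61 [23.8  2.1] 10.3
0.67 [31.6  3.8] 13.8
0.73 [39.3  5.9] 17.2
0.79 [46.9  8.5] 20.6
0.85 [54.2 11.6] 24.1
0.91 [61.4 15. ] 27.5
0.97 [68.4 18.9] 30.9
1.03 [75.1 23.2] 34.4
1.09 [81.5 27.9] 37.8
```

Gate follows at 0.42 rad. I'll continue through the notch, watching the force.

Call:
{"method": "move_arm", "body": {"motion": "8 0.2 0 0 0 3.4 28; 15.9 1 0 0 0 6.9 28; 23.8 2.1 0 0 0 10.3 28; 31.6 3.8 0 0 0 13.8 28; 39.3 5.9 0 0 0 17.2 28; 46.9 8.5 0 0 0 20.6 28; 54.2 11.6 0 0 0 24.1 28; 61.4 15 0 0 0 27.5 28; 61.4 15 0 0 0 27.5 28"}}

```text
t: 11.6
eef_pos: [527.8, 58.5, 235.5]
eef_rot: [1.664, 2.662, 0.001]
force: [3.0, -6.3, 5.8]
width: 29.2
grip_force: 44.7
```

```bash
python3 -c "
from go import *
ang(show());arc(np.arange(.97,1.41,.06),.91)"
```

```text
11.6 [527.8  58.5 235.5] yaw 26.0 F [ 3.  -6.3  5.8] M [-1.74  0.5  -0.56] w 29.2 g 44.7 [-0.8   0.34  0.78  1.86 -0.28  1.05  0.55]
r 133.2 th 0.901
tool frame F [-7.  -0.1 -5.8] yaw th 0.913
0.97 [8.  0.2] 3.4
1.03 [15.9  1. ] 6.9
1.09 [23.8  2.1] 10.3
1.15 [31.6  3.8] 13.8
1.21 [39.3  5.9] 17.2
1.27 [46.9  8.5] 20.6
1.33 [54.2 11.6] 24.1
1.39 [61.4 15. ] 27.5
```

Call:
{"method": "move_arm", "body": {"motion": "8 0.2 0 0 0 3.4 28; 15.9 1 0 0 0 6.9 28; 23.8 2.1 0 0 0 10.3 28; 31.6 3.8 0 0 0 13.8 28; 39.3 5.9 0 0 0 17.2 28; 46.9 8.5 0 0 0 20.6 28; 53 11 0 0 0 23.5 28; 56.6 12.6 0 0 0 25.2 28; 56.6 12.6 0 0 0 25.2 28; 56.6 12.6 0 0 0 25.2 28; 56.6 12.6 0 0 0 25.2 28; 56.6 12.6 0 0 0 25.2 28"}}

```text
t: 13.1
eef_pos: [514.8, 114.6, 235.5]
eef_rot: [2.204, 2.235, 0.003]
force: [4.2, -5.3, 5.5]
width: 28.8
grip_force: 46.9
```

Run:
```python
from go import *
from station import imaging
s=show();ang(s);print(s['dq'].round(3))
o=[]
for n in('side','top'):
    p=imaging.read_camera(n);u,v,w,h=(160,110,160,150) if n=='side' else (190,120,160,150)
    o.append(cv2.resize(cv2.convertScaleAbs(p['pixels'][v:v+h,u:u+w,::-1],alpha=1.5),(400,375)))
cv2.imwrite('pics/end.png',np.hstack(o))
```

```text
13.1 [514.8 114.6 235.5] yaw 0.8 F [ 4.2 -5.3  5.5] M [-1.26  0.38 -0.37] w 28.8 g 46.9 [-0.98  0.36  0.89  1.87 -0.32  1.05  0.05]
r 132.1 th 1.339
tool frame F [-5.4  4.1 -5.5] yaw th 1.352
[-0.001  0.001  0.002 -0.     0.002  0.     0.   ]
```

View pics/end.png

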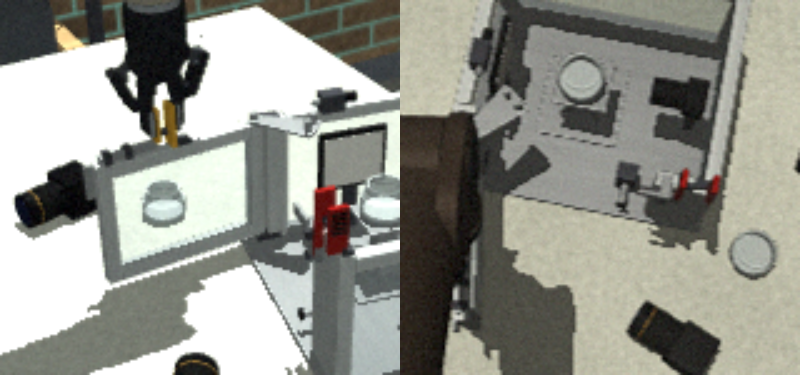

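The gate is wide open at about 1.34 rad (77°) with the yellow tabs squeezed (side crop at (165,120)). The arm is still, and the jars and the camera (top crop at (675,335)) are undisturbed. Handing in.

```bash
python3 -c "
from station import bot
print(bot.sign_off())"
```

```text
the job is handed in; nothing more can be done
None
```

The job is handed in: I squeezed and released the red catch, and the gate is held still at about 77° with the yellow grip squeezed; the jars and loose camera were not touched.

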